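Start the spice grinder and hold its cup down

TASK

Set the spice grinder going: on its front deck press the round key, then the square key, then the long bar key, one at a time, each well down and let up again. Then take the steel cup that has three lugs on its collar (not the smooth spare cup), turn it until the lugs meet the three slots in the grinder's well, slide it home and push it on down against the sprung drive plate as far as it goes. Finish still gripping the cup and holding it pressed down, and leave the spare cup, salt cellar, lemon and teaspoon where they stand.

Things in the scene. Friction and masses are not known exactly. Their poses are not given: they have to be found in the camera images.
- grinder: grey spice grinder, fixed to the worktop. Origin: centre of its round drum (120 mm across), at worktop level; z up; its own -x is the front. In front of the drum is a flat key deck, 39 mm high, 130 mm wide, reaching 118 mm from the origin. The three keys stand in a row across it, 88 mm in front of the origin, 40 mm apart, in an order that differs from start to start.
- well_rim (a point): point on the axis of the round well in the drum's top, at the height of its flat rim, 65 mm above the worktop; axes as the grinder's. The well is 55 mm across; three slots, open at the top, are cut into its wall: 12 mm wide, reaching 34.5 mm from the axis, at 0 (the grinder's own +x), 120 and 240 degrees.
- drive_plate (a joint): sprung black drive plate (three thin steel ribs on it, flush), 50 mm across, at the bottom of the well: 0 = up (its top 20 mm below the rim), 0.008 = pressed fully down to its stop (m). It begins to move at about 5 N and is fully down at about 11 N; the cup's own weight does not move it.
- key_round_top (a point): centre of the top face of the round key (steel, 22 mm across), which stands 9 mm above the deck, 48 mm above the worktop
- key_square_top (a point): centre of the top face of the square key (steel, 20 x 20 mm), same height
- key_bar_top (a point): centre of the top face of the long bar key (steel, 27 mm long along the row of keys, 11 mm wide), same height
- key_round (a joint): round key. Sprung: 0 = up, 0.005 = fully down (m); it begins to move at about 2 N, is fully down at about 5 N and comes up by itself.
- key_square (a joint): square key. Sprung: 0 = up, 0.005 = fully down (m); it begins to move at about 2 N, is fully down at about 5 N and comes up by itself.
- key_bar (a joint): bar key. Sprung: 0 = up, 0.005 = fully down (m); it begins to move at about 2 N, is fully down at about 5 N and comes up by itself.
- cup: closed upright steel cup, loose, 100 mm tall, 0.13 to 0.25 kg: a plain cylinder 46 mm across above a grey collar at its foot; grasp the cylinder (the top 5 mm are rounded). Origin: centre of the underside; z up; its own +x points along one lug. Meshed and resting on the plate, the underside is 45 mm above the worktop; pressed fully down, 37 mm.
- cup_collar (a point): point on the axis of the lugged cup at its collar's top, 16 mm above the underside; axes as the cup's. Collar 52 mm across with three lugs at 0 (the cup's +x), 120 and 240 degrees: 8 mm wide, 14 mm tall from the underside, reaching 32.5 mm from the axis, tapered a little at the bottom. Any of the three ways round fits; turned wrong, the lugs stop on the rim.
- spare_cup: spare steel cup, loose, the same size but with a smooth round collar 58 mm across and no lugs; does not fit. Leave it. Origin: centre of the underside. The two cups stand to the right of the grinder, either one nearer to it.
- salt_cellar: round wooden salt cellar, 67 mm across, 62 mm tall, loose; leave it. Origin: centre of the underside
- lemon: lemon, 78 x 55 x 56 mm, loose; leave it. Origin: centre of the underside
- tasting_spoon: steel teaspoon, 130 mm long, loose; leave it. Origin: under its middle
Mind the look-alikes: they are no part of the job. What is shaped like the cup but pink, red or turquoise is not meant.

How it is judged (in metres and radians):
On the way, in this order (a step that is already met when the one before it is completed fails the run):
1. the round key is pressed down alone (value of joint key_round above 0.0033 m and value of joint each of key_square, key_bar below 0.0012 m), for 0.05 s.
2. the square key is pressed down alone (value of joint key_square above 0.0033 m and value of joint each of key_round, key_bar below 0.0012 m), for 0.05 s.
3. the bar key is pressed down alone (value of joint key_bar above 0.0033 m and value of joint each of key_round, key_square below 0.0012 m), for 0.05 s.
4. all keys are up again and the lugged cup has meshed and slid down into the grinder's well (z of cup in the frame of grinder between 0.03 and 0.05 m and horizontal distance between cup and grinder below 0.004 m and angle between cup's own z axis and vertical below 0.1 rad and value of joint each of key_round, key_square, key_bar below 0.0012 m), for 0.1 s.
At the end, for the whole second after the job is handed in: Lugged cup upright (0.1 rad) in the well, within 4 mm of its axis, lugs in the slots, gripped by its side, still, and bearing on the plate with over 4 N, the plate at least 5.5 of its 8 mm down; keys up; spare cup (upright), salt cellar, lemon and teaspoon within 30 mm of their starts (all of step 4 and value of joint drive_plate above 0.0055 m and contact force between cup and drive_plate above 4 N and contact force between the fingers and cup above 4 N and z of the grasp point in the frame of cup below 0.112 m and linear speed of cup below 0.02 m/s and distance of each of spare_cup, salt_cellar, lemon, tasting_spoon from where it was at the start of the episode below 0.03 m and angle between spare_cup's own z axis and vertical below 0.2 rad); the arm keeps its last pose, push and grip.
It fails at once if two keys are down at once (value of joint each of key_round, key_square above 0.002 m or value of joint each of key_round, key_bar above 0.002 m or value of joint each of key_square, key_bar above 0.002 m).
It fails at once if a bystander is pushed more than 30 mm or the spare cup is tipped (distance of any of spare_cup, salt_cellar, lemon, tasting_spoon from where it was at the start of the episode above 0.03 m or angle between spare_cup's own z axis and vertical above 0.3 rad).
It also fails if it takes over 51 s, if anything falls off the work surface, if the arm or the gripper's body presses on something with over 40 N, if the wrist force passes 120 N, or if a joint passes its speed limit or range.

ROBOT

A 6-joint arm with a two-finger parallel gripper is mounted at the origin on a cart in front of the work surface, level with it; the furniture and walls round the work are solid. World frame = base frame: x ahead of the robot, y to its left, z up, the work surface at z = 0. Lengths are in mm, angles in rad, forces in N, time in s.
With the tool pointing down it reaches from about 325 to 875 mm from the base axis. Payload 4.4 kg.
Tool frame: the origin (TCP) lies at the very end of the fingers, on their centre line; the grasp point (between the pads) lies 19 mm behind it (robot.hold_point_z is the distance from the TCP to the grasp point, in mm); z points along the fingers, y is the line along which they close (so a half turn about z gives the same grasp; the last joint's range is limited). The gripper opens to 85 mm and grips with 20 to 120 N. Pads are 22 mm wide; open, the fingers measure 114 mm over their backs; the gripper's body (76 mm by 85 mm) begins 54 mm behind the grasp point. The pads swing forward as they close: fully open they stand 13 mm farther back than shut.
Start: joints at [1.04, 0.207, 1.542, -0, 1.393, -0.15], TCP at [213.716, 533.81, 231.282] pointing down, gripper open.
Joint ranges: [-2.73, 2.73], [-0.86, 2.22], [0.23, 2.46], [-1.11, 4.25], [0.08, 2.63], [-2.82, 2.82]. Speed limits (rad/s): [2.79, 2.79, 3.14, 3.14, 3.14, 3.14].

INTERFACE

Orientations are given as a rotation vector (axis times angle).
In Python, from cell import robot gives the robot as it stands.
- The arm moves only by the tool jog_arm, never from a script. Its argument "commands" is a list that holds one entry, the list of rows, each a list of 4 numbers: the shift along the tool's x, y, z each as a share of 50 cm, from -1 to 1, then the turn about the tool's z as a share of 90 degrees, from -1 to 1. A call has exactly 5 rows; each row is the pose to reach, as a shift and turn from the pose commanded when the call began, along the tool's axes at that moment; what a row does not reach only later rows make up. A row lasts 1/10 s, in which the tool goes at most 50 mm and 8.59 degrees, less where a joint would pass 70% of its speed; a pose out of reach is approached as far as the arm can. A call with a number of a shift or a turn outside -1 to 1 is refused whole. A call with a gripper value outside its range is refused whole. "hand" is the opening, from 0 (shut) to 1 (fully open), set as the call begins (left out, the last holds). The fingers move at their own pace and stop on an object; "squeeze" is the grip in N (left out, the last holds). Time passes only in rows, so rows that repeat a pose let the fingers close, or fill a call up. It gives the time, the measured TCP pose, the force, the opening and the grip force at its end, in the units of the state.
- robot.sense(): the state, without advancing time (a new reading comes with each control period).
- robot.capture(name): name is "side" or "top"; returns the picture (384x512x3 uint8, red, green, blue); there is no depth.
- robot.camera_params(name): a dict with "camera_matrix" (3x3 intrinsics, pixels), "rvec" (rotation vector, rad) and "tvec" (3), from world to camera coordinates, as OpenCV has them. Camera axes: x right, y down, z forward; pixel columns grow to the right and rows downward; lengths in mm; the calibration is good to about 2 mm. A picture is of the moment at which its call begins. camera_params takes no time and is no camera call.
- robot.finish_job(): hands the job in; it is judged then, once.
The state is a dict: "time_s": time; "joints": joint angles; "qvel": joint speeds; "tau": joint torques, N m; "eef_pos": TCP position; "eef_rot": TCP orientation; "contact_force": force on the tool from outside, world axes, zero at the start; "wrist_torque": the same for the moment, N m; "grip_width": finger opening in mm; "grasp_force": force on a finger pad.
Only numpy, scipy, OpenCV 4.12 (cv2) and the standard library are available. Lean on these libraries where they do the work, as an engineer would, in place of code of your own. Each camera call takes 0.05 s, during which the arm holds its last target. There are 200 camera calls.

## Working session

There is one attempt and no reset: what is moved stays moved. The work goes in short steps, Python scripts to look and compute and a tool call to move; the robot and the scene stay as the last step left them, time stands still between calls to the robot, and variables do not carry over. Pictures are saved under pics/ and viewed, at most 10 in all, crops included, and the job is handed in when it is done.

Besides the shell and the picture viewer there is one more tool, called after ">>>" as name(argument=value, ...), one argument or row to a line, values as JSON. jog_arm: Moves the arm, as the interface text tells. Shift numbers are shares of 50 cm and turn numbers shares of 90 degrees, none past 1 either way. Its arguments: {"type":"object","properties":{"commands":{"type":"array"},"hand":{"type":"number"},"squeeze":{"type":"number"}},"required":["commands"]}

```bash
mkdir -p pics; ls; python3 - <<'E'
from cell import robot
import cv2,numpy as np
for n in("top","side"):
    im=robot.capture(n); cv2.imwrite(f"pics/{n}0.png",cv2.cvtColor(im,cv2.COLOR_RGB2BGR))
    p=robot.camera_params(n); print(n,p)
s=robot.sense();print(s)
E
```

```text
pics
top {'camera_matrix': array([[397.17679373,   0.        , 249.4556742 ],
       [  0.        , 397.17679373, 193.27344005],
       [  0.        ,   0.        ,   1.        ]]), 'rvec': array([ 1.92873249, -2.28713896,  0.2422603 ]), 'tvec': array([  -9.51214703,  557.46084888, 1126.86433759])}
side {'camera_matrix': array([[424.91602056,   0.        , 255.74968717],
       [  0.        , 424.91602056, 186.95374824],
       [  0.        ,   0.        ,   1.        ]]), 'rvec': array([ 2.33873022, -1.30823707,  0.33471451]), 'tvec': array([-347.49034927,  394.94173284, 1388.08855667])}
{'time_s': 0.1, 'joints': array([ 1.03949881e+00,  2.07382885e-01,  1.54286085e+00,  6.22053146e-06,
        1.39349307e+00, -1.50490819e-01]), 'qvel': array([-0.00036689, -0.00021168, -0.00335959,  0.00179786, -0.00121685,
        0.00126044]), 'tau': array([ 3.24954817e-04, -3.84094906e+01, -2.92549127e+01, -4.70034524e-05,
        4.84069227e-03, -1.90279809e-05]), 'eef_pos': array([213.35258154, 533.19384361, 230.19096684]), 'eef_rot': array([-0.59442666, -3.08410626,  0.00317027]), 'contact_force': array([-0.20349152, -0.49911403, -0.26463213]), 'wrist_torque': array([ 0.02075918,  0.01175822, -0.05791476]), 'grasp_force': 0.0, 'grip_width': 85.17235194453843}
```

View pics/top0.png

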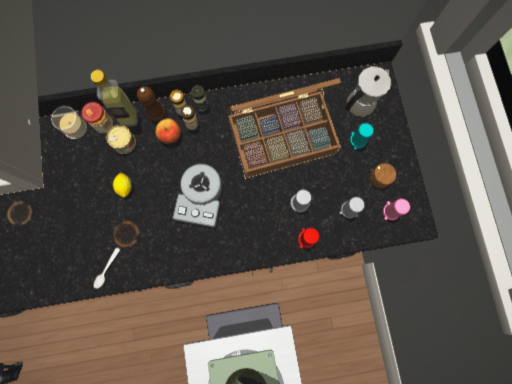

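View pics/side0.png

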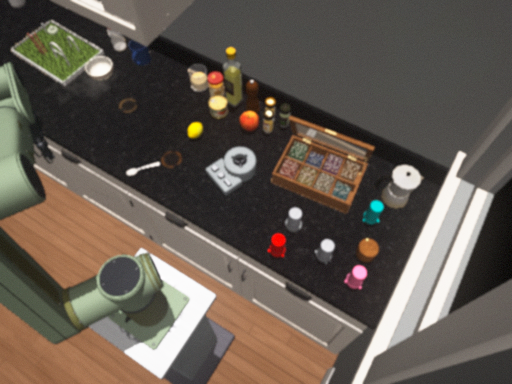

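The top view shows the grinder at (200,188), with its deck below it and keys at about (181,211), (195,212), (209,215). The two steel cups are at (302,200) and (352,207), and the lookalikes are red (309,237), pink (396,209) and turquoise (362,135). In the side view the steel cups are at (294,219) and (326,250). Next I'll take a close crop of the grinder and both cups.

```bash
python3 - <<'E'
import cv2,numpy as np
t=cv2.imread("pics/top0.png");s=cv2.imread("pics/side0.png")
def c(im,u,v,w,h,W,H): return cv2.resize(im[v:v+h,u:u+w],(W,H),interpolation=cv2.INTER_CUBIC)
a=np.hstack([c(t,168,160,60,70,257,300),c(t,284,180,45,50,270,300),c(t,333,188,45,50,270,300)])
b=np.hstack([c(s,200,142,60,55,257,300)[:, :257],c(s,272,202,45,50,270,300),c(s,305,230,45,50,270,300)])
cv2.imwrite("pics/crop0.png",np.vstack([a,b]))
E
```

```text
(no output)
```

View pics/crop0.png

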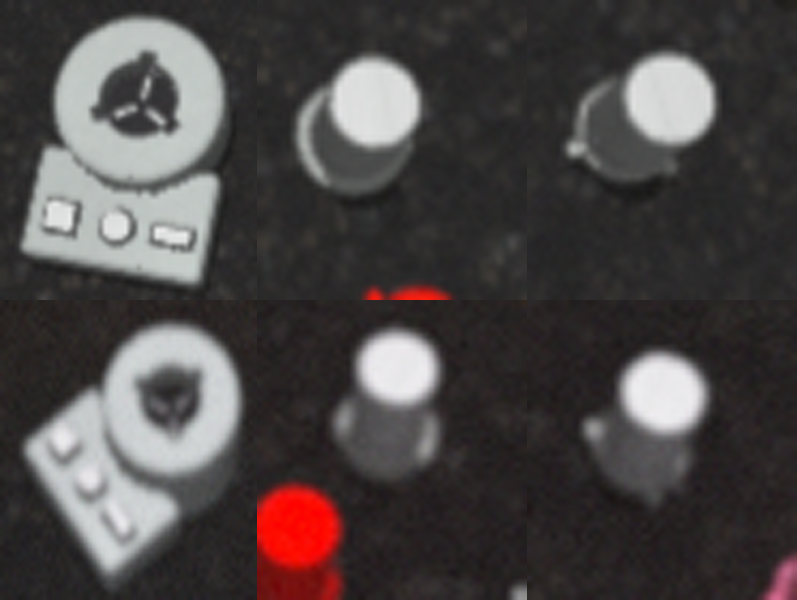

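The top crop shows the keys from left to right as square, round, bar. The left cup (302,200) has a smooth, wide collar, so it is the spare. The right cup (352,207) shows lugs at about (341,213) and (357,216), so it is the target. Next I'll measure the poses.

```bash
cat > h.py <<'E'
import cv2,numpy as np
from cell import robot
from scipy.spatial.transform import Rotation as Rn
def cam(n):
    p=robot.camera_params(n); return p["camera_matrix"],cv2.Rodrigues(p["rvec"])[0],p["tvec"]
def back(n,uv,z):
    K,R,t=cam(n); d=R.T@np.linalg.solve(K,np.array([uv[0],uv[1],1.])); c=-R.T@t
    return (c+d*(z-c[2])/d[2])[:2]
def proj(n,P):
    K,R,t=cam(n); q=(R@np.atleast_2d(P).T).T+t; q=q@K.T; return q[:,:2]/q[:,2:]
def centroid(g,box,th,inv=False):
    u,v,w,h=box; r=cv2.resize(g[v:v+h,u:u+w],None,fx=8,fy=8,interpolation=cv2.INTER_CUBIC)
    m=((r<th) if inv else (r>th)).astype(np.uint8)
    n,l,st,c=cv2.connectedComponentsWithStats(m)
    return [(round(st[i,4]/64,1),np.round((c[i]+.5)/8-.5+[u,v],2)) for i in range(1,n) if st[i,4]>500]
def move(xyz,yaw=None):
    "shift/turn shares from measured pose to world xyz, tool-x yaw deg"
    s=robot.sense(); R=Rn.from_rotvec(s["eef_rot"]).as_matrix()
    sh=R.T@(np.array(xyz)-s["eef_pos"])/500
    y0=np.degrees(np.arctan2(R[1,0],R[0,0]))
    t=0 if yaw is None else -(((yaw-y0+180)%360)-180)/90
    print("yaw now",y0.round(2),"shares",sh.round(4),"turn",round(t,4),"j",s["joints"].round(2))
E
python3 - <<'E'
from h import *
for n,kb,cb,wb in(("top",(172,203,48,18),(333,188,45,50),(186,166,28,28)),("side",(200,160,40,40),(305,230,45,50),(222,145,36,34))):
    g=cv2.cvtColor(cv2.imread(f"pics/{n}0.png"),cv2.COLOR_BGR2GRAY)
    print(n,"keys");
    for th in(205,220):
        for a,c in centroid(g,kb,th): print(th,a,c,back(n,c,48).round(1))
    print("cuptop")
    for th in(130,170):
        for a,c in centroid(g,cb,th): print(a,c,back(n,c,99).round(1))
    print("well")
    for a,c in centroid(g,wb,110,True): print(a,c,back(n,c,65).round(1),back(n,c,55).round(1))
for uv in((341.2,213),(357.2,216.3)): print(back("top",uv,9).round(1))
for uv in((305+(595-527)/6,230+130/6),(305+(655-527)/6,230+195/6)): print("side",back("side",uv,9).round(1))
E
```

```text
top keys
205 27.8 [181.42 209.77] [535.  105.3]
205 24.7 [194.51 212.2 ] [521.1  67.7]
205 17.9 [207.47 214.47] [507.8  30.5]
220 21.9 [181.45 209.81] [534.9 105.2]
220 17.8 [194.61 212.31] [520.7  67.5]
220 12.7 [207.5  214.48] [507.7  30.4]
cuptop
177.2 [356.28 204.1 ] [ 456.3 -398.7]
156.1 [356.32 204.08] [ 456.4 -398.8]
well
12.2 [187.46 166.88] [658.8  67.4] [661.9  68.6]
235.8 [199.83 182.36] [604.8  37.5] [607.5  38.4]
side keys
205 59.0 [232.59 166.22] [573.8  46.8]
205 17.5 [214.31 166.65] [536.4 104.2]
205 19.9 [220.25 173.39] [523.6  68.8]
205 60.6 [230.62 179.73] [521.   21.1]
205 30.2 [222.64 184.67] [488.3  34.5]
220 8.8 [214.18 166.94] [535.1 103.9]
220 7.9 [220.31 173.93] [521.8  67.3]
cuptop
148.8 [327.23 245.24] [ 456.4 -401.4]
125.7 [327.25 245.17] [ 456.6 -401.3]
well
374.1 [243.96 160.37] [609.1  18.2] [614.4  21.8]
119.1 [239.42 159.46] [603.7  34.8] [608.9  38.6]
[ 449.6 -373.5]
[ 431.2 -419.7]
side [ 453.4 -375.3]
side [ 436.7 -422.6]
```

```bash
python3 - <<'E'
from h import *
move((521,67.5,120),158)
print(proj("top",[[456.4,-400,9]]), [ -cam(n)[1].T@cam(n)[2] for n in("top","side")])
g=cv2.cvtColor(cv2.imread("pics/top0.png"),cv2.COLOR_BGR2GRAY)
print([(a,c,back("top",c,99).round(1)) for a,c in centroid(g,(284,180,45,50),150)])
E
```

```text
yaw now 158.18 shares [-0.9175 -0.6355  0.2214] turn 0.002 j [ 1.04  0.21  1.54  0.    1.39 -0.15]
[[349.1214067  209.40898913]] [array([ 299.22614083,  -64.62230079, 1219.41132896]), array([ -94.08789768, -469.73416422, 1404.99666861])]
[(np.float64(167.0), array([303.12, 196.72]), array([ 503.3, -252.8])), (np.float64(14.7), array([292.07, 202.52]), array([ 492. , -218.2]))]
```

>>> jog_arm(
  commands=[
    [[-0.09, -0.06, 0.02, 0], [-0.18, -0.125, 0.04, 0], [-0.27, -0.19, 0.06, 0], [-0.36, -0.25, 0.08, 0], [-0.44, -0.31, 0.1, 0]],
  ],
  hand=0,
)

```text
time_s: 0.6
eef_pos: [348.5, 326.2, 185.3]
eef_rot: [0.594, 3.085, -0.0]
contact_force: [0.4, 0.9, -0.6]
grip_width: 12.4
grasp_force: 0.0
```

>>> jog_arm(
  commands=[
    [[-0.08, -0.055, 0.02, 0], [-0.16, -0.11, 0.04, 0], [-0.24, -0.165, 0.06, 0], [-0.32, -0.22, 0.08, 0], [-0.4, -0.28, 0.1, 0]],
  ],
)

```text
time_s: 1.1
eef_pos: [481.7, 122.6, 135.4]
eef_rot: [-0.595, -3.085, -0.0]
contact_force: [1.7, 0.8, 0.5]
grip_width: 0.0
grasp_force: 0.0
```

```bash
python3 - <<'E'
from h import *
move((521,67.5,52),158)
print({k:np.round(v,2) for k,v in robot.sense().items()})
E
```

```text
yaw now 158.17 shares [-0.1141 -0.0731  0.1668] turn 0.0019 j [ 0.07  0.15  1.83  0.    1.17 -1.12]
{'time_s': np.float64(1.1), 'joints': array([ 0.07,  0.15,  1.83,  0.  ,  1.17, -1.12]), 'qvel': array([-0.92,  0.39, -0.21,  0.  , -0.18, -0.91]), 'tau': array([  2.83, -34.36, -24.32,  -0.14,   0.36,   0.75]), 'eef_pos': array([481.66, 122.62, 135.41]), 'eef_rot': array([-0.59, -3.08, -0.  ]), 'contact_force': array([1.69, 0.78, 0.48]), 'wrist_torque': array([-0.03, -0.01,  0.07]), 'grasp_force': np.float64(0.0), 'grip_width': np.float64(0.03)}
```

>>> jog_arm(
  commands=[
    [[-0.05, -0.03, 0.05, 0], [-0.077, -0.048, 0.1, 0], [-0.077, -0.048, 0.142, 0], [-0.077, -0.048, 0.142, 0], [-0.077, -0.048, 0.142, 0]],
  ],
)

```text
time_s: 1.6
eef_pos: [507.2, 87.9, 64.6]
eef_rot: [-0.594, -3.083, 0.0]
contact_force: [0.7, 0.5, 0.2]
grip_width: -0.1
grasp_force: 0.0
```

```bash
python3 - <<'E'
from h import *
for n,b in(("top",(172,160,50,60)),("side",(200,135,65,65))):
    im=robot.capture(n); u,v,w,h=b
    cv2.imwrite(f"pics/{n}1.png",im[...,::-1])
move((521,67.5,60),160)
a=cv2.imread("pics/top1.png")[140:240,140:260];b=cv2.imread("pics/side1.png")[110:210,180:300]
cv2.imwrite("pics/key1.png",cv2.resize(np.hstack([a,b]),(800,333),interpolation=cv2.INTER_CUBIC))
print({k:np.round(v,2) for k,v in robot.sense().items() if k in("eef_pos","qvel","time_s","contact_force")})
E
```

```text
yaw now 158.23 shares [-0.0383 -0.0294  0.0125] turn -0.0197 j [ 0.    0.28  1.82  0.    1.03 -1.19]
{'time_s': np.float64(1.7), 'qvel': array([ 0.  , -0.01, -0.01, -0.  , -0.  , -0.  ]), 'eef_pos': array([508.68,  88.27,  66.21]), 'contact_force': array([-0.94,  0.52,  0.79])}
```

View pics/key1.png

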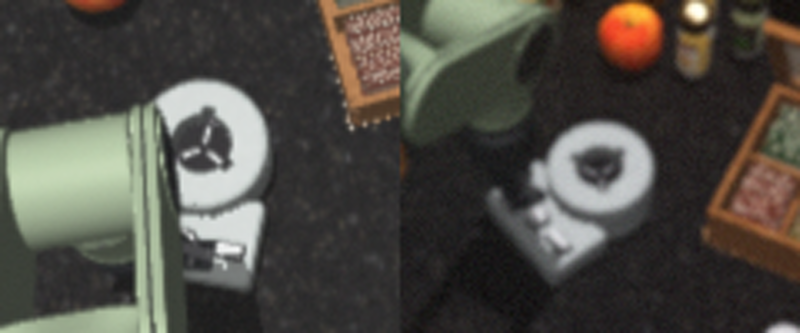

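>>> jog_arm(
  commands=[
    [[-0.02, -0.015, 0.0, -0.02], [-0.038, -0.029, 0.01, -0.02], [-0.038, -0.029, 0.02, -0.02], [-0.038, -0.029, 0.02, -0.02], [-0.038, -0.029, 0.02, -0.02]],
  ],
)

```text
time_s: 2.2
eef_pos: [519.6, 67.6, 54.8]
eef_rot: [-0.546, -3.093, -0.0]
contact_force: [-0.8, 0.0, -0.1]
grip_width: 0.3
grasp_force: 0.0
```

```bash
python3 - <<'E'
from h import *
move((521,67.5,44),160)
print({k:np.round(v,2) for k,v in robot.sense().items() if k in("eef_pos","time_s","contact_force")})
E
```

```text
yaw now 159.98 shares [-0.0027  0.0007  0.0215] turn -0.0003 j [-0.04  0.32  1.81  0.    1.01 -1.26]
{'time_s': np.float64(2.2), 'eef_pos': array([519.59,  67.62,  54.77]), 'contact_force': array([-0.76,  0.04, -0.15])}
```

>>> jog_arm(
  commands=[
    [[-0.003, 0, 0.01, 0], [-0.003, 0, 0.019, 0], [-0.003, 0, 0.023, 0], [-0.003, 0, 0.024, 0], [-0.003, 0, 0.024, 0]],
  ],
)

```text
time_s: 2.7
eef_pos: [522.1, 67.0, 43.5]
eef_rot: [0.546, 3.093, 0.001]
contact_force: [0.2, 1.0, 4.4]
grip_width: -0.2
grasp_force: 2.2
```

>>> jog_arm(
  commands=[
    [[0, 0, 0.002, 0], [0, 0, 0.002, 0], [0, 0, -0.025, 0], [0, 0.04, -0.025, 0], [0, 0.08, -0.025, 0]],
  ],
)

```text
time_s: 3.2
eef_pos: [535.2, 104.2, 56.0]
eef_rot: [-0.548, -3.093, 0.001]
contact_force: [0.5, 0.4, 0.4]
grip_width: 0.1
grasp_force: 0.0
```

>>> jog_arm(
  commands=[
    [[0, 0, 0.0, 0], [0, 0, 0.01, 0], [0, 0, 0.01, 0], [0, 0, 0.01, 0], [0, 0, 0.01, 0]],
  ],
)

```text
time_s: 3.7
eef_pos: [534.9, 103.8, 50.3]
eef_rot: [-0.547, -3.093, 0.0]
contact_force: [-0.2, 0.3, -0.3]
grip_width: -0.1
grasp_force: 0.0
```

```bash
python3 - <<'E'
from h import *
move((535.2,105,43),160)
print({k:np.round(v,2) for k,v in robot.sense().items() if k in("eef_pos","time_s","contact_force")})
E
```

```text
yaw now 159.94 shares [0.0002 0.0025 0.0146] turn -0.0007 j [ 0.03  0.36  1.76 -0.    1.02 -1.19]
{'time_s': np.float64(3.7), 'eef_pos': array([534.89, 103.8 ,  50.3 ]), 'contact_force': array([-0.24,  0.31, -0.35])}
```

>>> jog_arm(
  commands=[
    [[0, 0.002, 0.008, 0], [0, 0.002, 0.015, 0], [0, 0.002, 0.017, 0], [0, 0.002, 0.017, 0], [0, 0.002, 0.017, 0]],
  ],
)

```text
time_s: 4.2
eef_pos: [536.2, 104.9, 43.1]
eef_rot: [0.546, 3.093, -0.001]
contact_force: [-1.2, -2.5, 7.4]
grip_width: -0.1
grasp_force: 3.7
```

>>> jog_arm(
  commands=[
    [[0, 0, 0, 0], [0, 0, -0.03, 0], [0, 0, -0.03, 0], [0, -0.08, -0.03, 0], [0, -0.16, -0.03, 0]],
  ],
)

```text
time_s: 4.7
eef_pos: [508.2, 30.2, 57.2]
eef_rot: [0.541, 3.094, 0.0]
contact_force: [-0.3, -0.2, 0.2]
grip_width: 0.1
grasp_force: 0.0
```

>>> jog_arm(
  commands=[
    [[0, 0, 0.0, 0], [0, 0, 0.01, 0], [0, 0, 0.01, 0], [0, 0, 0.01, 0], [0, 0, 0.01, 0]],
  ],
)

```text
time_s: 5.2
eef_pos: [508.5, 31.0, 51.9]
eef_rot: [0.544, 3.094, 0.0]
contact_force: [-0.7, -0.3, -0.4]
grip_width: 0.2
grasp_force: 0.0
```

```bash
python3 - <<'E'
from h import *
move((507.5,30,43),160)
print({k:np.round(v,2) for k,v in robot.sense().items() if k in("eef_pos","time_s","contact_force")})
E
```

```text
yaw now 160.06 shares [ 0.0011 -0.0026  0.0179] turn 0.0007 j [-0.11  0.3   1.85  0.    1.   -1.33]
{'time_s': np.float64(5.2), 'eef_pos': array([508.47,  31.  ,  51.93]), 'contact_force': array([-0.72, -0.33, -0.38])}
```

>>> jog_arm(
  commands=[
    [[0.001, -0.002, 0.01, 0], [0.001, -0.002, 0.018, 0], [0.001, -0.002, 0.02, 0], [0.001, -0.002, 0.02, 0], [0.001, -0.002, 0.02, 0]],
  ],
)

```text
time_s: 5.7
eef_pos: [508.4, 29.8, 43.0]
eef_rot: [0.546, 3.092, 0.001]
contact_force: [-1.1, 1.9, 7.2]
grip_width: 0.3
grasp_force: 3.6
```

>>> jog_arm(
  commands=[
    [[0, 0, -0.05, 0], [0, 0, -0.14, 0], [-0.02, -0.05, -0.22, 0], [-0.04, -0.14, -0.25, 0], [-0.06, -0.22, -0.25, 0]],
  ],
  hand=0.8,
)

```text
time_s: 6.2
eef_pos: [500.1, -86.0, 170.6]
eef_rot: [0.542, 3.087, -0.003]
contact_force: [1.1, 0.2, -0.4]
grip_width: 68.7
grasp_force: 0.0
```

>>> jog_arm(
  commands=[
    [[-0.02, -0.09, 0, 0], [-0.04, -0.18, 0, 0], [-0.06, -0.27, 0, 0], [-0.08, -0.36, 0, 0], [-0.1, -0.45, 0, 0]],
  ],
)

```text
time_s: 6.7
eef_pos: [467.0, -314.2, 166.4]
eef_rot: [-0.546, -3.093, -0.001]
contact_force: [0.8, -0.0, 0.1]
grip_width: 68.3
grasp_force: 0.0
```

>>> jog_arm(
  commands=[
    [[-0.02, -0.09, 0, 0], [-0.036, -0.17, 0, 0], [-0.036, -0.174, 0, 0], [-0.036, -0.174, 0, 0], [-0.036, -0.174, 0, 0]],
  ],
)

```text
time_s: 7.2
eef_pos: [454.9, -399.3, 166.2]
eef_rot: [-0.545, -3.093, -0.003]
contact_force: [-0.4, -0.4, -0.1]
grip_width: 68.6
grasp_force: 0.0
```

```bash
python3 - <<'E'
from h import *
move((456.4,-400,50),160)
for n in("top","side"): cv2.imwrite(f"pics/{n}2.png",robot.capture(n)[...,::-1])
a=cv2.imread("pics/top2.png")[150:250,290:410];b=cv2.imread("pics/side2.png")[190:290,260:380]
cv2.imwrite("pics/cup2.png",cv2.resize(np.hstack([a,b]),(800,333),interpolation=cv2.INTER_CUBIC))
print({k:np.round(v,2) for k,v in robot.sense().items() if k in("eef_pos","time_s","contact_force","grip_width")})
E
```

```text
yaw now 160.02 shares [-0.0037 -0.0005  0.2324] turn 0.0002 j [-0.86  0.33  1.53  0.    1.29 -2.09]
{'time_s': np.float64(7.3), 'eef_pos': array([ 455.27, -399.01,  166.67]), 'contact_force': array([-0.51, -0.13, -0.03]), 'grip_width': np.float64(68.38)}
```

View pics/cup2.png

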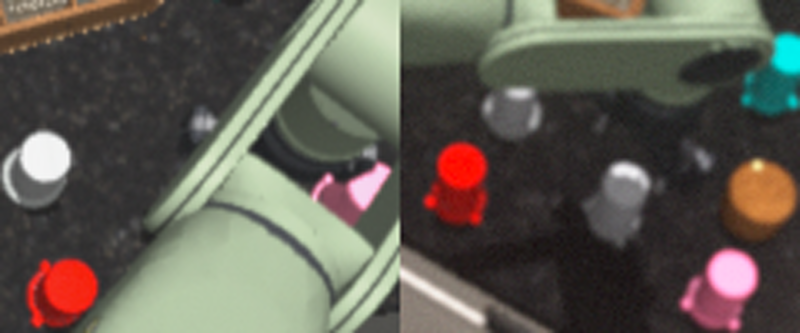

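The side view shows the cup standing between the two open finger tips, and the spare cup is clear at the left. I'll descend.

>>> jog_arm(
  commands=[
    [[-0.003, 0, 0.06, 0], [-0.003, 0, 0.12, 0], [-0.003, 0, 0.17, 0], [-0.003, 0, 0.21, 0], [-0.003, 0, 0.23, 0]],
  ],
)

```text
time_s: 7.8
eef_pos: [455.8, -398.5, 49.8]
eef_rot: [-0.542, -3.091, -0.004]
contact_force: [-0.3, 0.0, 0.3]
grip_width: 68.5
grasp_force: 0.0
```

>>> jog_arm(
  commands=[
    [[0, 0, 0, 0], [0, 0, 0, 0], [0, 0, 0, 0], [0, 0, 0, 0], [0, 0, 0, 0]],
  ],
  hand=0,
  squeeze=50,
)

```text
time_s: 8.3
eef_pos: [456.6, -401.4, 52.6]
eef_rot: [0.546, 3.093, -0.001]
contact_force: [0.1, -0.4, -1.9]
grip_width: 44.8
grasp_force: 51.2
```

>>> jog_arm(
  commands=[
    [[0, 0, -0.05, 0], [0, 0, -0.14, 0], [0, 0, -0.23, 0], [0, 0.04, -0.27, 0], [0, 0.11, -0.27, 0]],
  ],
)

```text
time_s: 8.8
eef_pos: [477.4, -353.5, 193.2]
eef_rot: [0.55, 3.083, -0.012]
contact_force: [2.1, -0.6, -2.8]
grip_width: 44.9
grasp_force: 52.0
```

>>> jog_arm(
  commands=[
    [[0, 0.08, 0, 0], [0, 0.16, 0, 0], [0, 0.25, 0, 0], [0, 0.34, 0, 0], [0.01, 0.42, 0, 0]],
  ],
)

```text
time_s: 9.3
eef_pos: [543.1, -148.6, 187.4]
eef_rot: [0.546, 3.093, 0.0]
contact_force: [1.4, -0.5, -3.1]
grip_width: 44.7
grasp_force: 51.9
```

>>> jog_arm(
  commands=[
    [[0, 0.08, 0, 0], [0.01, 0.16, 0, 0], [0.01, 0.24, 0, 0], [0.01, 0.32, 0, 0], [0.01, 0.39, 0, 0]],
  ],
)

```text
time_s: 9.8
eef_pos: [604.8, 36.4, 187.2]
eef_rot: [0.545, 3.094, 0.0]
contact_force: [0.3, -0.3, -2.1]
grip_width: 45.2
grasp_force: 51.9
```

```bash
python3 - <<'E'
from h import *
move((604.5,37,135),160)
print({k:np.round(v,2) for k,v in robot.sense().items() if k in("eef_pos","time_s","contact_force","grip_width","qvel")})
E
```

```text
yaw now 160.02 shares [0.0009 0.0008 0.1045] turn 0.0002 j [-0.08  0.31  1.51  0.    1.32 -1.3 ]
{'time_s': np.float64(9.8), 'qvel': array([ 0.56,  0.27, -0.35, -0.01,  0.08,  0.56]), 'eef_pos': array([604.77,  36.44, 187.24]), 'contact_force': array([ 0.28, -0.35, -2.11]), 'grip_width': np.float64(45.16)}
```

>>> jog_arm(
  commands=[
    [[0, 0, 0.03, 0], [0, 0, 0.06, 0], [0, 0, 0.08, 0], [0, 0, 0.08, 0], [0, 0, 0.08, 0]],
  ],
)

```text
time_s: 10.3
eef_pos: [604.0, 33.3, 146.4]
eef_rot: [-0.548, -3.092, 0.0]
contact_force: [1.2, -0.7, -2.8]
grip_width: 44.7
grasp_force: 52.2
```

```bash
python3 - <<'E'
from h import *
for n in("top","side"): cv2.imwrite(f"pics/{n}3.png",robot.capture(n)[...,::-1])
P=np.array([604.5,37,65]); u=proj("top",P)[0].astype(int); v=proj("side",P)[0].astype(int); print(u,v)
f=lambda n,c:cv2.resize(cv2.imread(f"pics/{n}3.png")[c[1]-50:c[1]+40,c[0]-30:c[0]+30],(400,600),interpolation=cv2.INTER_CUBIC)
cv2.imwrite("pics/fit3.png",np.hstack([f("top",u),f("side",v)]))
print({k:np.round(v,2) for k,v in robot.sense().items() if k in("eef_pos","time_s","contact_force","grip_width")})
E
```

```text
[199 182] [239 159]
{'time_s': np.float64(10.4), 'eef_pos': array([604.96,  33.53, 147.71]), 'contact_force': array([ 0.26, -0.74, -2.47]), 'grip_width': np.float64(45.01)}
```

View pics/fit3.png

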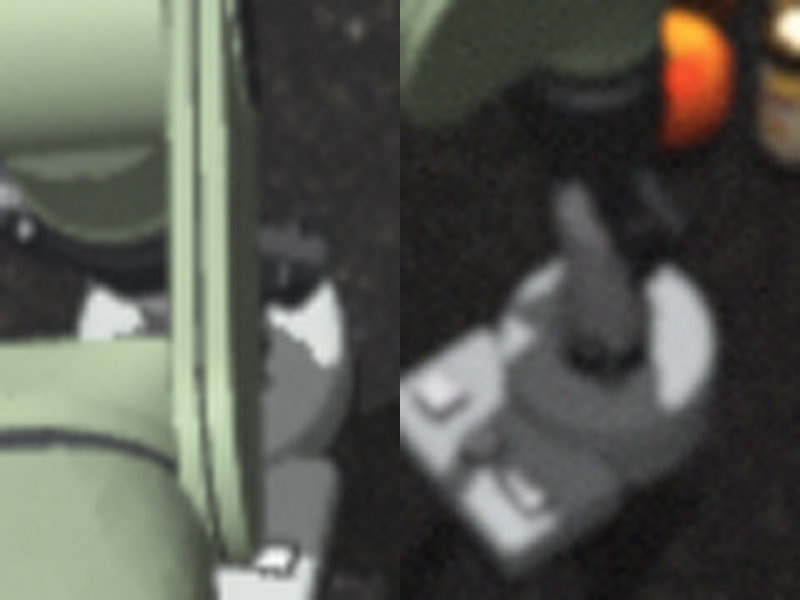

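The side view shows the cup held over the well, mostly shadowed and with its lugs too dark to read. I'll refine the lug angle from the first, unobstructed pictures by fitting the model.

```bash
cat > fit.py <<'E'
from h import *
S=6
def poly(n,P,u,v,w,h):
    m=np.zeros((h*S,w*S),np.uint8); q=((proj(n,P)-[u,v]+.5)*S-.5).astype(np.float32)
    cv2.fillConvexPoly(m,np.round(cv2.convexHull(q)).astype(np.int32),1); return m
def cyl(c,r,z0,z1,a=np.linspace(0,6.28,60)):
    return np.array([[c[0]+r*np.cos(t),c[1]+r*np.sin(t),z] for z in(z0,z1) for t in a])
def lug(c,yaw):
    return np.array([[c[0]+r*np.cos(yaw)-s*np.sin(yaw),c[1]+r*np.sin(yaw)+s*np.cos(yaw),z] for r in(20,32.5) for s in(-4,4) for z in(2,14)])
for n,c,box in(("top",(456.3,-398.7),(333,188,45,45)),("side",(456.5,-401.3),(307,232,42,46))):
    u,v,w,h=box; im=cv2.imread(f"pics/{n}0.png")[v:v+h,u:u+w].astype(float)
    res=[]
    for dx in(-1.5,0,1.5):
     for dy in(-1.5,0,1.5):
      cc=(c[0]+dx,c[1]+dy)
      base=poly(n,cyl(cc,26,0,16),*box)|poly(n,cyl(cc,23,16,99),*box)
      for y in range(60,180,2):
        m=base.copy()
        for k in range(3): m|=poly(n,lug(cc,np.radians(y+120*k)),*box)
        a=cv2.resize(m.astype(float),(w,h),interpolation=cv2.INTER_AREA)
        a=cv2.GaussianBlur(a,(0,0),.6); g=im.mean(2)
        # compare with edge of the silhouette: gradient magnitudes
        d=m-base; d=cv2.resize(d.astype(float),(w,h),interpolation=cv2.INTER_AREA)
        s=(d*(g-35)).sum()/ (d.sum()+1e-6)
        gx=[cv2.Sobel(i,cv2.CV_64F,1,0) for i in(g,a)];gy=[cv2.Sobel(i,cv2.CV_64F,0,1) for i in(g,a)]
        M=[np.clip(np.hypot(p,q),0,L) for p,q,L in zip(gx,gy,(150,9))]
        res.append((np.corrcoef(M[0].ravel(),M[1].ravel())[0,1],s,y,dx,dy))
    print(n,[tuple(np.round(r,3)) for r in sorted(res)[::-1][:6]])
    print([(r[2],round(r[1],1)) for r in sorted(res,key=lambda r:-r[1])[:6]])
E
python3 fit.py
python3 - <<'E'
from h import *
g=cv2.cvtColor(cv2.imread("pics/top0.png"),cv2.COLOR_BGR2GRAY); print(g[208:219,336:362])
E
```

```text
top [(np.float64(0.734), np.float64(49.769), np.float64(96.0), np.float64(1.5), np.float64(-1.5)), (np.float64(0.733), np.float64(51.354), np.float64(98.0), np.float64(1.5), np.float64(-1.5)), (np.float64(0.731), np.float64(44.784), np.float64(94.0), np.float64(1.5), np.float64(-1.5)), (np.float64(0.731), np.float64(51.366), np.float64(100.0), np.float64(1.5), np.float64(-1.5)), (np.float64(0.728), np.float64(41.379), np.float64(98.0), np.float64(0.0), np.float64(0.0)), (np.float64(0.728), np.float64(44.246), np.float64(98.0), np.float64(1.5), np.float64(0.0))]
[(100, np.float64(51.4)), (98, np.float64(51.4)), (96, np.float64(49.8)), (102, np.float64(49.2)), (98, np.float64(48.9)), (100, np.float64(47.7))]
[[ 43  43  47  47  59 108 116  75  71  72  73  73  70  82 124 185 212 217
  217 215 210 215 215 216 216 213]
 [ 43  42  44  44  59 110 114  77  73  72  71  71  71  74  88 132 186 212
  216 215 212 213 215 215 214 196]
 [ 40  43  40  44  65 108 108  78  75  73  73  71  72  72  76  91 128 182
  201 202 207 205 205 203 191 149]
 [ 42  41  42  63 107 123 113  77  80  71  71  71  74  72
[... 797 characters left out ...]
  40  44  40  39]]Traceback (most recent call last):
  File "fit.py", line 19, in <module>
    for k in range(3): m|=poly(n,lug(cc,np.radians(y+120*k)),*box)
                          ~~~~^^^^^^^^^^^^^^^^^^^^^^^^^^^^^^^^^^^^
  File "fit.py", line 4, in poly
    m=np.zeros((h*S,w*S),np.uint8); q=((proj(n,P)-[u,v]+.5)*S-.5).astype(np.float32)
                                        ~~~~^^^^^
  File "h.py", line 10, in proj
    K,R,t=cam(n); q=(R@np.atleast_2d(P).T).T+t; q=q@K.T; return q[:,:2]/q[:,2:]
          ~~~^^^
  File "h.py", line 5, in cam
    p=robot.camera_params(n); return p["camera_matrix"],cv2.Rodrigues(p["rvec"])[0],p["tvec"]
ValueError: time passes only in moves, steps and waits
```

>>> jog_arm(
  commands=[
    [[0.003, 0.005, 0.01, 0], [0.003, 0.005, 0.03, 0], [0.003, 0.005, 0.045, 0], [0.003, 0.005, 0.05, 0], [0.003, 0.005, 0.05, 0]],
  ],
)

```text
time_s: 10.9
eef_pos: [603.1, 37.4, 120.8]
eef_rot: [-0.545, -3.092, 0.0]
contact_force: [-0.8, -0.1, -2.2]
grip_width: 44.7
grasp_force: 52.2
```

```bash
python3 - <<'E'
from h import *
move((604.5,36.8,115),160)
E
```

```text
yaw now 159.99 shares [-0.003  -0.0002  0.0116] turn -0.0001 j [-0.08  0.38  1.57 -0.    1.2  -1.3 ]
```

Now a gentle step down to see whether it stops on the rim.

>>> jog_arm(
  commands=[
    [[-0.002, 0, 0.004, 0], [-0.002, 0, 0.008, 0], [-0.002, 0, 0.012, 0], [-0.002, 0, 0.014, 0], [-0.002, 0, 0.014, 0]],
  ],
)

```text
time_s: 11.4
eef_pos: [604.7, 37.0, 114.8]
eef_rot: [-0.546, -3.093, 0.0]
contact_force: [0.3, 0.0, -2.6]
grip_width: 44.8
grasp_force: 52.2
```

>>> jog_arm(
  commands=[
    [[0, 0, 0.002, 0], [0, 0, 0.004, 0], [0, 0, 0.006, 0], [0, 0, 0.008, 0], [0, 0, 0.01, 0]],
  ],
)

```text
time_s: 11.9
eef_pos: [604.9, 36.9, 110.0]
eef_rot: [-0.546, -3.094, 0.0]
contact_force: [0.1, 0.5, -3.1]
grip_width: 44.9
grasp_force: 52.2
```

>>> jog_arm(
  commands=[
    [[0, 0, 0.004, 0], [0, 0, 0.008, 0], [0, 0, 0.012, 0], [0, 0, 0.016, 0], [0, 0, 0.018, 0]],
  ],
)

```text
time_s: 12.4
eef_pos: [604.7, 36.9, 100.7]
eef_rot: [-0.546, -3.093, 0.0]
contact_force: [0.1, -0.0, -1.9]
grip_width: 44.8
grasp_force: 52.2
```

>>> jog_arm(
  commands=[
    [[0, 0, 0.004, 0], [0, 0, 0.008, 0], [0, 0, 0.012, 0], [0, 0, 0.014, 0], [0, 0, 0.014, 0]],
  ],
)

```text
time_s: 12.9
eef_pos: [605.1, 36.8, 94.7]
eef_rot: [0.546, 3.093, -0.0]
contact_force: [-2.6, -1.4, 5.1]
grip_width: 44.8
grasp_force: 52.7
```

>>> jog_arm(
  commands=[
    [[0, 0, 0.004, 0], [0, 0, 0.008, 0], [0, 0, 0.01, 0], [0, 0, 0.01, 0], [0, 0, 0.01, 0]],
  ],
)

```text
time_s: 13.4
eef_pos: [605.2, 36.8, 90.2]
eef_rot: [0.546, 3.093, -0.0]
contact_force: [-4.3, -2.8, 7.2]
grip_width: 44.5
grasp_force: 53.1
```

>>> jog_arm(
  commands=[
    [[0, 0, 0.002, 0], [0, 0, 0.004, 0], [0, 0, 0.006, 0], [0, 0, 0.006, 0], [0, 0, 0.006, 0]],
  ],
)

```text
time_s: 13.9
eef_pos: [605.5, 36.7, 89.3]
eef_rot: [0.545, 3.093, -0.001]
contact_force: [-8.0, -2.2, 15.8]
grip_width: 45.1
grasp_force: 54.0
```

>>> jog_arm(
  commands=[
    [[0, 0, 0.002, 0], [0, 0, 0.002, 0], [0, 0, 0.002, 0], [0, 0, 0.002, 0], [0, 0, 0.002, 0]],
  ],
)

```text
time_s: 14.4
eef_pos: [605.6, 36.7, 89.3]
eef_rot: [0.545, 3.092, -0.001]
contact_force: [-9.0, -1.7, 20.7]
grip_width: 45.0
grasp_force: 54.4
```

```bash
python3 - <<'E'
from h import *
im=robot.capture("side"); cv2.imwrite("pics/end.png",cv2.resize(im[100:280,170:360,::-1],(760,600)[:2] if 0 else (633,600),interpolation=cv2.INTER_CUBIC))
print({k:np.round(v,3) for k,v in robot.sense().items()})
E
```

```text
{'time_s': np.float64(14.45), 'joints': array([-8.200e-02,  4.180e-01,  1.581e+00, -1.000e-03,  1.141e+00,
       -1.303e+00]), 'qvel': array([-0.   , -0.002,  0.   , -0.   ,  0.001, -0.001]), 'tau': array([  0.605, -33.104, -22.688,   0.721,  -3.094,  -0.   ]), 'eef_pos': array([605.59 ,  36.731,  89.278]), 'eef_rot': array([ 5.450e-01,  3.092e+00, -1.000e-03]), 'contact_force': array([-10.828,  -1.018,  21.172]), 'wrist_torque': array([-0.274,  1.829, -0.039]), 'grasp_force': np.float64(54.408), 'grip_width': np.float64(44.61)}
```

View pics/end.png

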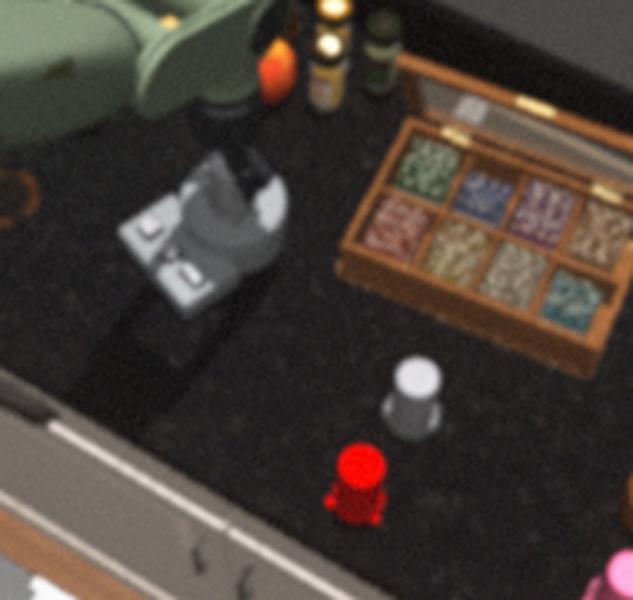

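The cup is seated in the well with about 23 N on it and the arm has stopped moving. The spare cup still stands at its place, and the keys are clear. Handing in.

```bash
python3 -c "
from cell import robot
print(robot.finish_job())"
```

```text
the job is handed in; nothing more can be done
None
```

I pressed the round, square and bar keys in order, then slid the lugged cup home and handed in at about 14.5 s, still gripping it and pushing down with about 23 N. The drive plate seemed to be at its stop, but I got no verdict back.

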